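# Clamp the brake lining to its backing plate

### The job

Take from the rack the one brake lining that properly fills the seat of the riveting stand between its end stops (not the shorter or the longer one) and stand it upright in the seat in front of the steel backing plate, then let go of it. Then squeeze the handles of the larger spring clamp parked on the wooden rail, carry it open over the middle of the plate and lining, well down over their top edges, and let it close so that it stands upright by itself and grips the lining flat against the plate. Leave everything else on the bench where it is.

Things in the scene. Friction and masses are not known exactly. Their poses are not given: they have to be found in the camera images.
- plate: Steel backing plate fixed upright on the riveting stand, 6 thick (x) x 36 wide (y) x 50 tall mm. Origin: middle of its bottom edge, on the stand's ledge; z up; its front faces its own -x. It is narrower than the lining, so fingers at the lining's ends pass beside it.
- seat (a point): Middle of the seat's floor, axes as the plate: a channel on the ledge, 45 mm above the table. Along x it runs 15 mm from the plate's front face (at x = +7.5) to a steel lip (x = -7.5 to -11.5, 10 mm high); along y 65 mm between two end stops (inner faces y = -32.5 and +32.5, 8 mm thick, 10 mm high).
- stand: Grey fixed riveting stand that carries plate and seat: foot 80 (x) x 120 (y) x 12 mm, on it a block 56 x 90 mm up to the ledge at 45 mm. Origin: middle of its underside, below the plate.
- lining_mid: Grey brake lining that fits the seat: slab 9 thick (x) x 58 long (y) x 50 tall mm, loose, about 70 g, alike both ways round. Origin: middle of its bottom edge, z up. It starts standing in one of the rack's grooves, to be gripped by its ends from above.
- lining_short: Grey brake lining too short for the seat, 9 x 46 x 50 mm, standing in the rack. Origin and axes as the other. Leave it.
- lining_long: Grey brake lining too long for the seat, 9 x 72 x 50 mm, standing in the rack. Origin and axes as the other. Leave it.
- rack: Fixed wooden rack, 125 (x) x 50 (y) mm, with three grooves along y at x = -34, 0 and +34 mm, 12 mm wide, open at the ends; groove floors 20 mm and ridge tops 32 mm above the table. Origin: middle of its underside.
- rail: Fixed parking rail for the clamps: upright wooden batten 15 mm thick (x) x 170 mm long (y), top 75 mm above the table, on a base 50 x 190 x 15 mm. Origin: middle of its underside.
- clamp: The larger spring clamp, peg type, loose, about 130 g, dark steel with rubber-clad handles, parked upright on the rail, jaws down. Origin: on the pivot axis, midway; y along the pivot axis (along the rail), x across the jaws, z up. Pivot barrel radius 9.5 mm. Released, it shuts by itself with about 6 N at each jaw.
- clamp_grip (a point): Where to squeeze, 38 mm above the pivot, midway between the handles. They rise to 46 mm above the pivot, 23 mm wide along y, sloping outwards: 53 mm outside their tops when parked or on 15 mm of work; squeezed along x to their stop they are upright and parallel, 25 mm outside. It takes 8 N at first, 13 N at the stop; 25 N is ample.
- clamp_jaws (a point): Midway between the flat jaw pads, 45 mm below the pivot. Pads 24 mm along y, 12 mm tall, lower ends 51 mm below the pivot; 15 mm apart on the rail, about 40 mm fully open; the jaws then measure about 65 mm outside.
- clamp_l (a joint): Opening of the larger clamp's one jaw in rad (the other mirrors it): 0 when closed on 15 mm (parked on the rail, or on plate plus lining), -0.15 shut on nothing, 0.30 fully open.
- small_clamp: A smaller spring clamp of the same kind (handles rise 32 mm above its pivot, jaws reach 36 mm below), parked on the same rail. Origin on its pivot. Leave it.
- tub: White open plastic cup, radius 30, height 55 mm, loose bystander. Origin under its middle.
- jar: Amber jar with a steel lid, radius 27, height 100 mm, loose bystander. Origin under its middle.
- tin: Plain steel can, radius 28, height 120 mm, loose bystander. Origin under its middle.
- bearing: Steel bearing ring lying flat, radius 26, height 16 mm, loose bystander. Origin under its middle.
- screwdriver: Screwdriver, about 200 mm long, under 35 mm high, lying on the table beyond the work, origin near its middle, loose bystander.
- hammer: Hammer, about 280 mm long, lying on the table, loose bystander.
- wrench: Flat wrench, about 180 mm long, lying on the table, loose bystander.
Things that resemble listed ones, but are neither listed nor needed, are in the scene too. Several things have the shape of the stand; the one meant has the colours described above.

How it is judged:
By the outcome, as a careful person would: the job done as asked, in the order asked, and still so for the second after the job is handed in, with the robot touching nothing.
It also fails if it takes over 59 s, if anything falls off the work surface, if the arm or the gripper's body presses on something with over 40 N, if the wrist force passes 120 N, or if a joint passes its speed limit or range.

### The arm

A 6-joint arm with a two-finger parallel gripper is mounted at the origin on the work surface. World frame = base frame: x ahead of the robot, y to its left, z up, the work surface at z = 0. Lengths are in m, angles in degrees, forces in N, time in s.
With the tool pointing down it reaches from about 0.35 to 0.875 m from the base axis. Payload 4.2 kg.
Tool frame: the origin (TCP) lies midway between the tips of the shut fingers; the grasp point (between the pads) lies 19 mm behind it; z points along the fingers, y is the line along which they close (so a half turn about z gives the same grasp; the last joint's range is limited). The gripper opens to 87 mm and grips with 3 to 60 N. Pads are 19 mm wide; open, the fingers measure 117 mm over their backs; the gripper's body (75 mm by 190 mm) begins 51 mm behind the grasp point.
Start: joints at [83.858, 22.042, 0.453, 0, -68.411, -14.817], TCP at [0.224, 0.584, 0.223] pointing down, gripper open.
Joint ranges: [-179.83, 179.83], [-69.29, 118.12], [-61.27, 80.66], [-181.25, 117.63], [-171.15, -9.14], [-177.46, 177.46]. Speed limits (degrees/s): [159.86, 159.86, 180, 180, 180, 180].

### API

Orientations are given as a 3x3 rotation matrix whose columns are the frame's x, y, z axes.
In Python, from station import * gives the robot as it stands.
- The arm moves only by the tool move_arm, never from a script. Its argument "targets" is text: rows parted by semicolons, each of 4 numbers parted by spaces: the shift along the world's x, y, z in units of 25 mm (1.0 is 25 mm), then the turn about the world's z in units of 5 degrees (1.0 is 5 degrees). In form: tx ty tz spin; .... A call has 1 to 10 rows; each row shifts and turns the commanded pose from where the row before left it; what a row does not reach is not made up. A row lasts 1/12 s, in which the tool goes at most 41.7 mm and 7.16 degrees, less where a joint would pass 70% of its speed; a pose out of reach is approached as far as the arm can. A call is refused whole if a number of a shift passes 1 or a number of a turn 1, either way. A call with a gripper value outside its range is refused whole. "gripper" is the finger opening in mm, from 0 to 87, set as the call begins (left out, the last holds). The fingers move at their own pace and stop on an object; the grip force is fixed at half the most. Time passes only in rows, so rows that do not move let the fingers close. It gives the time, the measured TCP pose, the force, the opening and the grip force at its end, in the units of the state.
- sense(): the state, without advancing time (a new reading comes with each control period).
- capture(name): name is "scene" or "top" or "wrist"; returns a dict with "image" (480x640x3 uint8, blue, green, red), "fx", "fy", "cx", "cy" (pixels), "world_from_camera" (4x4, takes a point from camera to world coordinates); the wrist camera has in their place "hand_eye" (4x4, takes a point from camera to tool coordinates, whose origin is the TCP and whose axes are the flange's). Camera axes: x right, y up, looking along -z (the intrinsics and any distortion apply to the point x, -y, -z); pixel columns grow to the right and rows downward; lengths in m; the calibration is good to about 2 mm. A picture is of the moment at which its call begins: read the wrist's pose just before it. There is no depth.
- finish_job(): hands the job in; it is judged then, once.
The state is a dict: "time_s": time; "joints": joint angles; "joint_velocities": joint speeds; "effort": joint torques, N m; "tcp_pos": TCP position; "ee_rot": TCP orientation; "wrist_force": force on the tool from outside, world axes, zero at the start; "moment": the same for the moment, N m; "gripper_width": opening from 0.0 (shut) to 1.0 (fully open); "gripper_force": force on a finger pad.
Only numpy, scipy, OpenCV 4.12 (cv2) and the standard library are available. Lean on these libraries where they do the work, as an engineer would, in place of code of your own. Each camera call takes 0.05 s, during which the arm holds its last target. There are 200 camera calls.

## Working session

There is one attempt and no reset: what is moved stays moved. The work goes in short steps, Python scripts to look and compute and a tool call to move; the robot and the scene stay as the last step left them, time stands still between calls to the robot, and variables do not carry over. Pictures are saved under pics/ and viewed, at most 10 in all, crops included, and the job is handed in when it is done.

Besides the shell and the picture viewer there is one more tool, called after "Call:" as name(argument=value, ...), one argument or row to a line, values as JSON. move_arm: Moves the arm, as the interface text tells. Its arguments: {"type":"object","properties":{"targets":{"type":"string"},"gripper":{"type":"number"}},"required":["targets"]}

```bash
mkdir -p pics
cat > h.py <<'E'
from station import *
import numpy as np, cv2
def save(n,c): cv2.imwrite(f'pics/{n}.png',c['image'])
def ray(c,u,v,T=None):
    T=np.array(c['world_from_camera']) if T is None else T
    d=np.array([(u-c['cx'])/c['fx'],-(v-c['cy'])/c['fy'],-1.0])
    return T[:3,3],T[:3,:3]@d
def onz(c,u,v,z,T=None):
    o,d=ray(c,u,v,T); return o+d*(z-o[2])/d[2]
def proj(c,p,T=None):
    T=np.array(c['world_from_camera']) if T is None else T
    q=T[:3,:3].T@(np.array(p)-T[:3,3]); return np.array([c['cx']+c['fx']*q[0]/-q[2],c['cy']-c['fy']*q[1]/-q[2]])
def wristT(c,s):
    T=np.eye(4);T[:3,:3]=s['ee_rot'];T[:3,3]=s['tcp_pos'];return T@np.array(c['hand_eye'])
E
python3 - <<'E'
from h import *
import pickle
s=sense();print(s)
for n in ['scene','top']:
    c=capture(n);save(n+'0',c);pickle.dump(c,open(n+'.pkl','wb'))
    print(n,[k for k in c],c['fx'],c['cx'],c['cy'],np.round(c['world_from_camera'],3))
E
```

```text
{'time_s': 0.0, 'joints': array([ 8.38584122e+01,  2.20904906e+01,  3.80342468e-01, -3.00250504e-02,
       -6.84104708e+01, -1.48164670e+01]), 'joint_velocities': array([-0.07681477, -0.03102503,  0.03251404,  0.04839772,  0.03175325,
        0.01457412]), 'effort': array([-1.09177290e-03, -3.90674007e+01,  1.87410074e+01,  4.21977460e+00,
        1.09730315e-02, -1.95305438e-04]), 'tcp_pos': array([0.22331594, 0.58310163, 0.22146361]), 'ee_rot': array([[ 9.33773385e-01, -3.57864166e-01, -7.09695928e-04],
       [-3.57864864e-01, -9.33771157e-01, -2.04093579e-03],
       [ 6.76841959e-05,  2.15974675e-03, -9.99997665e-01]]), 'wrist_force': array([-0.20264519,  0.24775922, -0.76895854]), 'moment': array([0.00833108, 0.02420847, 0.00277382]), 'gripper_force': 0.0, 'gripper_width': 1.0014218325280804}
scene ['image', 'fx', 'fy', 'cx', 'cy', 'world_from_camera'] 489.24447144701685 316.90933936251855 238.63996329405708 [[ 0.239 -0.716  0.656  1.21 ]
 [ 0.971  0.179 -0.159 -0.145]
 [-0.003  0.675  0.738  0.786]
 [ 0.     0.     0.     1.   ]]
top ['image', 'fx', 'fy', 'cx', 'cy', 'world_from_camera'] 448.33170731670174 312.3369337914153 240.0512601438902 [[ 0.018  0.984 -0.176  0.396]
 [-1.     0.022  0.017  0.023]
 [ 0.021  0.176  0.984  1.134]
 [ 0.     0.     0.     1.   ]]
```

View pics/scene0.png

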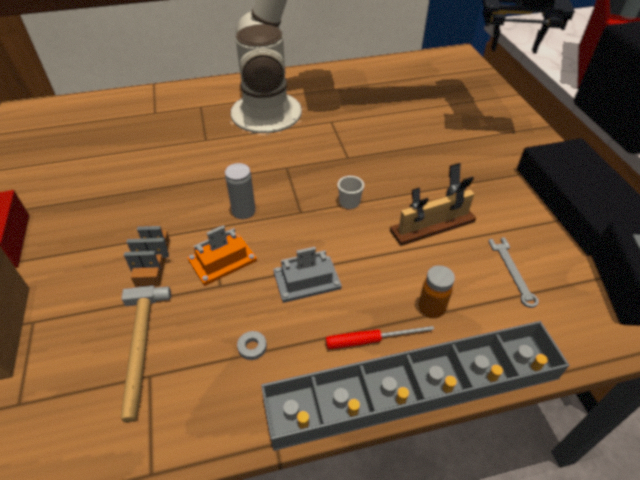

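View pics/top0.png

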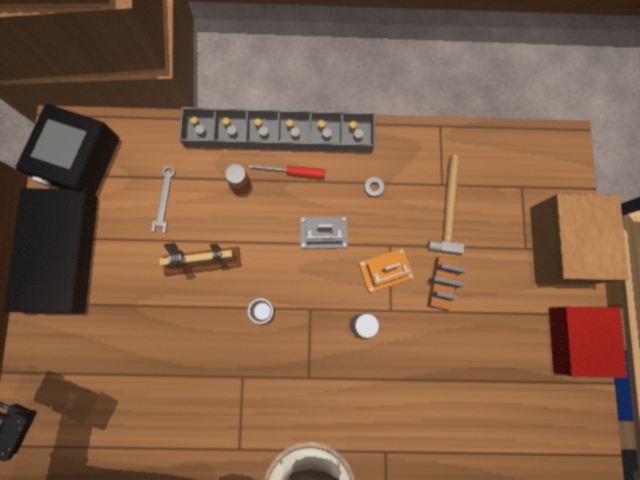

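The scene shows the grey stand at top (324,232) and scene (307,272). An orange decoy stand is at top (387,270). The rack with three linings is at top (448,283). On the rail, the large clamp is at top (172,252) and scene (457,187); the small one is at top (217,252).

Candidates:
- **Linings:** top (453,268), (449,282), (444,296). I want the one of middle length.
- **Stands:** grey (324,232), orange (387,270). I choose grey.
- **Clamps:** (172,252), (217,252). I choose the larger.

One close crop composite will check these choices.

Run:
```python
from h import *
import pickle
t=pickle.load(open('top.pkl','rb'));s=pickle.load(open('scene.pkl','rb'))
def crop(c,u,v,w=66,h=50): return cv2.resize(c['image'][v:v+h,u:u+w],(396,300),interpolation=cv2.INTER_CUBIC)
a=np.vstack([np.hstack([crop(t,416,256),crop(t,291,206)]),np.hstack([crop(t,155,232,88,66),crop(s,385,155,106,80)])])
cv2.imwrite('pics/crop1.png',a)
print('rack',onz(t,448,283,.05),'stand',onz(t,324,238,.055),'clamp',onz(t,172,252,.1),onz(t,217,252,.1))
```

```text
rack [ 0.49089028 -0.32780019  0.05      ] stand [ 0.59446443 -0.02456214  0.055     ] clamp [0.54541613 0.32921415 0.1       ] [0.54764202 0.22545808 0.1       ]
```

View pics/crop1.png

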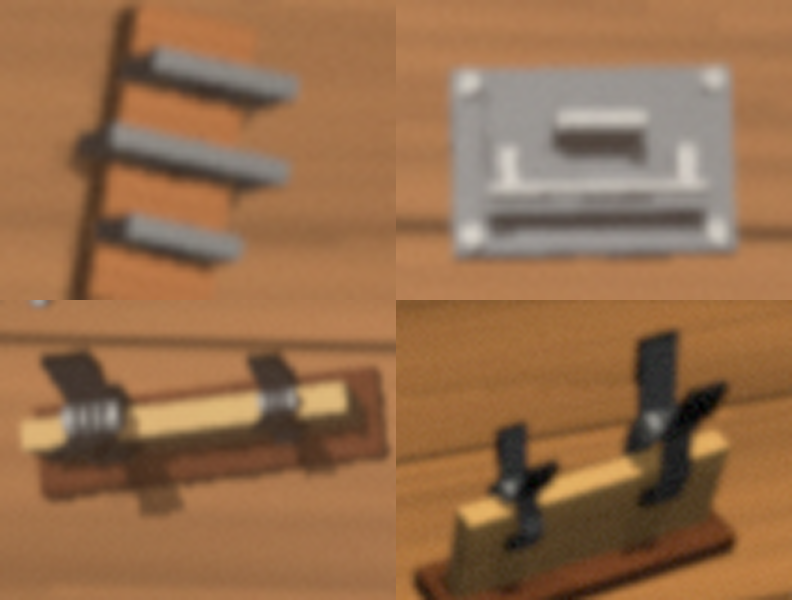

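Upper right in the crop is the grey stand, with plate behind and lip and end stops in front, facing the robot. Upper left is the rack: lining lengths of about 24, 30 and 20 px from the far groove to the near one mean 58, 72 and 46 mm. The wanted lining is therefore the far-groove one at top (453,268). The larger clamp is the left one at top (172,252). I'll travel with the wrist camera over the rail, stand and rack.

Call:
move_arm(
  targets="1 -1 0.3 0;1 -1 0.3 0;1 -1 0.3 0;1 -1 0.3 0;1 -1 0.3 0;1 -1 0.3 0;1 -1 0.3 0;1 -1 0.3 0;1 -1 0.3 0;0 0 0 0",
  gripper=87,
)

```text
time_s: 0.93
tcp_pos: [0.452, 0.3551, 0.2915]
ee_rot: [[0.932, -0.363, 0.002], [-0.363, -0.932, 0.0], [0.002, -0.001, -1.0]]
wrist_force: [-0.7, 0.9, 0.1]
gripper_width: 1.0
gripper_force: 0.0
```

Run:
```python
from h import *
import pickle
s=sense();c=capture('wrist');save('w1',c);pickle.dump((s,c),open('w1.pkl','wb'))
print(s['tcp_pos'],s['joints'],c['fx'],np.round(c['hand_eye'],3))
T=wristT(c,s)
for p in [(.545,.33,.1),(.594,-.025,.05)]: print(proj(c,p,T))
```

```text
[0.45200641 0.35512284 0.29146096] [ 54.3464574   14.77334005  -0.22484168   0.09410907 -74.91248499
  14.35255167] 429.8106410283037 [[-0.001  0.954  0.298  0.081]
 [ 1.     0.001  0.     0.   ]
 [-0.     0.298 -0.954 -0.162]
 [ 0.     0.     0.     1.   ]]
[298.88878426  87.44256982]
[ 707.76345263 -152.1305782 ]
```

View pics/w1.png

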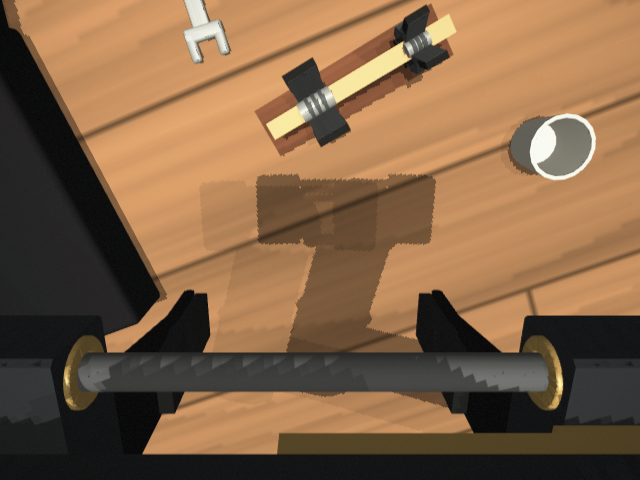

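The wrist view shows the rail's batten running from (272,133) to (452,20). The larger clamp's silver barrel is at (316,103) and the small one's at (418,42). I'll measure these.

```bash
cat > m1.py <<'E'
from h import *
import pickle
s,c=pickle.load(open('w1.pkl','rb'));T=wristT(c,s);im=c['image']
h=cv2.cvtColor(im,cv2.COLOR_BGR2HSV)
def m(h,lo,hi,x0,y0,x1,y1):
    k=cv2.inRange(h,lo,hi);z=np.zeros_like(k);z[y0:y1,x0:x1]=k[y0:y1,x0:x1];return z
print(h[80,360],h[130,275],im[103,316])
y=m(h,(18,60,120),(32,200,255),240,0,470,160)
n,l,st,ce=cv2.connectedComponentsWithStats(y)
big=[i for i in range(1,n) if st[i,4]>60];print([(st[i].tolist()) for i in big])
pts=np.argwhere(np.isin(l,big))[:,::-1].astype(np.float32)
W=np.array([onz(c,u,v,.075,T)[:2] for u,v in pts],np.float32)*1000
print('rail top',cv2.minAreaRect(W),np.round(cv2.boxPoints(cv2.minAreaRect(W)),1).tolist())
g=m(h,(0,0,110),(180,45,255),290,75,345,125)
p=np.argwhere(g)[:,::-1];print(len(p),cv2.minAreaRect(p.astype(np.float32)))
Wg=np.array([onz(c,u,v,.092,T)[:2] for u,v in p],np.float32)*1000;print(cv2.minAreaRect(Wg),Wg.mean(0))
E
python3 m1.py
```

```text
[ 24  90 249] [ 24  88 249] [124 130 127]
[[425, 14, 31, 32, 529], [328, 42, 84, 61, 1637], [267, 105, 38, 35, 656]]
rail top ((534.6602172851562, 282.3966064453125), (15.496569633483887, 169.8762664794922), 8.422106742858887) [[514.5999755859375, 365.29998779296875], [539.4000244140625, 197.1999969482422], [554.7999877929688, 199.5], [529.9000244140625, 367.6000061035156]]
598 ((316.0514831542969, 103.58367919921875), (20.570825576782227, 37.21091842651367), 58.392494201660156)
((529.2139282226562, 321.9483642578125), (15.819396018981934, 29.41728973388672), 8.317606925964355) [529.29254 321.83115]
```

Call:
move_arm(
  targets="0.6 -1 0 1;0.6 -1 0 1;0.6 -1 0 1;0.6 -1 0 1;0 -1 0 0;0 -1 0 0;0 -1 0 0;0 -1 0 0;0 -1 0 0;0 -1 0 0",
)

```text
time_s: 1.82
tcp_pos: [0.5078, 0.1083, 0.2894]
ee_rot: [[1.0, -0.015, -0.001], [-0.015, -1.0, -0.0], [-0.001, 0.0, -1.0]]
wrist_force: [0.9, 0.6, -0.4]
gripper_width: 0.997
gripper_force: 0.0
```

Call:
move_arm(
  targets="0 -1 0 0;0 -1 0 0;0 -1 0 0;0 -1 0 0;-0.5 -1 0 0;-0.5 0 0 0;-0.5 0 0 0;0 0 0 0;0 0 0 0",
)

```text
time_s: 2.57
tcp_pos: [0.4707, -0.0158, 0.2899]
ee_rot: [[1.0, -0.016, -0.0], [-0.016, -1.0, 0.0], [-0.0, -0.0, -1.0]]
wrist_force: [-0.2, -0.5, 0.1]
gripper_width: 0.999
gripper_force: 0.0
```

Run:
```python
from h import *
import pickle
s=sense();c=capture('wrist');save('w2',c);pickle.dump((s,c),open('w2.pkl','wb'))
print(s['tcp_pos'],s['joints'],np.degrees(np.arctan2(s['ee_rot'][1][1],s['ee_rot'][0][1])))
T=wristT(c,s)
for p in [(.49,-.33,.05),(.594,-.025,.05)]: print(proj(c,p,T))
```

```text
[ 0.47066973 -0.01584707  0.28993242] [ 1.78996304e+01  4.15997488e+00 -1.34466803e+01 -1.16539747e-02
 -7.23920085e+01  7.12060481e+01] -90.89784694879266
[649.90724335 170.42088155]
[321.19156341  55.32613466]
```

View pics/w2.png

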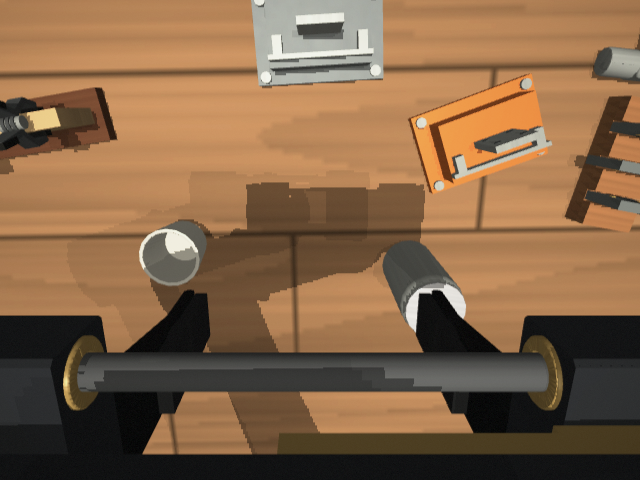

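The wrist view shows the grey stand: plate top edge near (320,18), lip and stops near (322,52). The orange decoy is at (480,140) and the rack is at right. I'll measure the stand and go on to the rack.

```bash
cat > m2.py <<'E'
from h import *
import pickle
s,c=pickle.load(open('w2.pkl','rb'));T=wristT(c,s);im=c['image']
g=cv2.cvtColor(im,cv2.COLOR_BGR2GRAY)
print('col profiles',g[0:90:2,320].tolist())
k=np.zeros_like(g);k[0:75,262:380]=(g[0:75,262:380]>205)
n,l,st,ce=cv2.connectedComponentsWithStats(k)
for i in range(1,n):
    if st[i,4]<30: continue
    p=np.argwhere(l==i)[:,::-1]
    for z in (.055,.095):
        r=cv2.minAreaRect(np.array([onz(c,u,v,z,T)[:2]*1000 for u,v in p],np.float32))
        print(st[i].tolist(),z,np.round(r[0],1),np.round(r[1],1),round(r[2],2))
E
python3 m2.py; python3 -c "
import cv2;i=cv2.imread('pics/w2.png')[0:92,250:392];cv2.imwrite('pics/c2.png',cv2.resize(i,None,fx=5,fy=5,interpolation=cv2.INTER_NEAREST))"
```

```text
col profiles [172, 173, 173, 174, 175, 176, 177, 224, 237, 238, 238, 220, 63, 64, 64, 63, 65, 82, 88, 104, 183, 184, 183, 183, 183, 182, 238, 242, 186, 84, 182, 183, 185, 54, 72, 89, 160, 183, 184, 184, 184, 109, 162, 161, 159]
[296, 13, 48, 11, 411] 0.055 [622.2 -23.7] [ 6.4 39.4] 2.37
[296, 13, 48, 11, 411] 0.095 [615.1 -23.1] [ 5.8 35.5] 2.37
[268, 29, 106, 31, 891] 0.055 [602.5 -23.9] [18.9 89.7] 2.33
[268, 29, 106, 31, 891] 0.095 [597.3 -23.2] [17.  80.6] 2.33
[371, 65, 9, 10, 83] 0.055 [581.4 -71.1] [7.4 6.9] 1.37
[371, 65, 9, 10, 83] 0.095 [578.4 -65.6] [6.6 6.2] 1.37
```

View pics/c2.png

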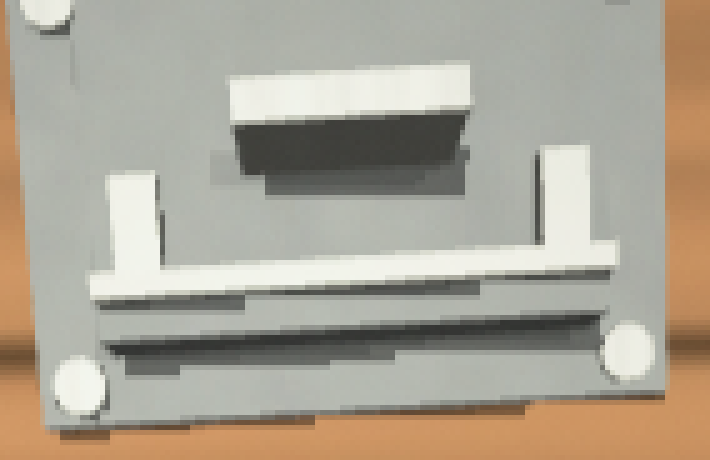

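Call:
move_arm(
  targets="0 -1 0 -0.4;0 -1 0 -0.4;0 -1 0 -0.4;0 -1 0 -0.4;0 -1 0 -0.4;0 -1 0 0;0 -1 0 0;0 -1 0 0;0 -1 0 0;0 -1 0 0",
)

```text
time_s: 3.45
tcp_pos: [0.4718, -0.2673, 0.2895]
ee_rot: [[0.982, -0.189, -0.001], [-0.189, -0.982, 0.0], [-0.001, -0.0, -1.0]]
wrist_force: [0.2, -0.1, 0.7]
gripper_width: 1.001
gripper_force: 0.0
```

Call:
move_arm(
  targets="-1 -1 0 0;-1 -1 0 0;-0.5 -0.5 0 0;0 0 0 0;0 0 0 0",
)

```text
time_s: 3.87
tcp_pos: [0.4088, -0.3293, 0.2896]
ee_rot: [[0.982, -0.191, -0.0], [-0.191, -0.982, 0.0], [-0.0, -0.0, -1.0]]
wrist_force: [0.1, 0.7, -0.7]
gripper_width: 0.996
gripper_force: 0.0
```

Run:
```python
from h import *
import pickle
s=sense();c=capture('wrist');save('w3',c);pickle.dump((s,c),open('w3.pkl','wb'))
print(s['tcp_pos'],s['joints'],np.degrees(np.arctan2(s['ee_rot'][1][1],s['ee_rot'][0][1])))
```

```text
[ 0.40878207 -0.32931967  0.28961124] [-2.11366425e+01  9.79827888e+00 -6.89562996e+00 -7.81549883e-03
 -7.33284882e+01  1.00109011e+02] -101.02987746109686
```

View pics/w3.png

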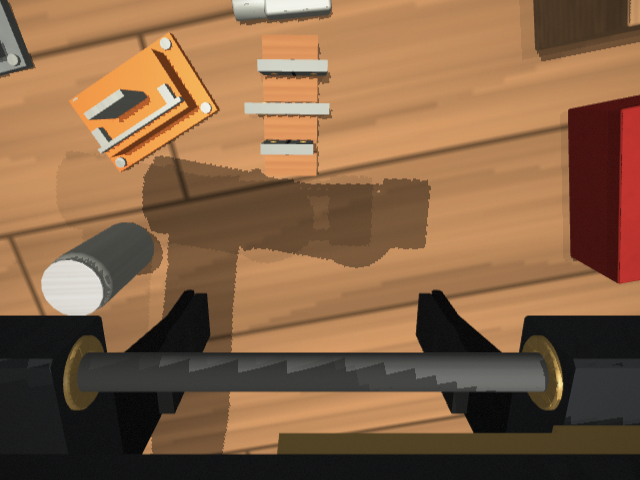

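The rack is at (290,105). The linings are at y=67 (71 px), 109 (86 px) and 148 (52 px), so the far one at (292,67) is the mid lining. The plate and seat are measured consistently: seat (604.6,-23.6), yaw 2.4°.

Run:
```python
from h import *
import pickle
s,c=pickle.load(open('w3.pkl','rb'));T=wristT(c,s);im=c['image']
h=cv2.cvtColor(im,cv2.COLOR_BGR2HSV)
k=cv2.inRange(h,(0,0,170),(180,45,255));z=np.zeros_like(k);z[50:165,235:345]=k[50:165,235:345]
n,l,st,ce=cv2.connectedComponentsWithStats(z)
for i in range(1,n):
    if st[i,4]<60: continue
    p=np.argwhere(l==i)[:,::-1]
    r=cv2.minAreaRect(np.array([onz(c,u,v,.07,T)[:2]*1000 for u,v in p],np.float32))
    print(st[i].tolist(),np.round(r[0],1),np.round(r[1],1),round(r[2],2))
```

```text
[257, 59, 71, 12, 775] [ 524.1 -334.7] [57.7  8.4] 78.91
[245, 103, 84, 11, 909] [ 491.5 -323. ] [70.6  8.1] 78.91
[261, 144, 52, 10, 520] [ 458.6 -315.9] [44.6  7.7] 78.91
```

Call:
move_arm(
  targets="0.92 -0.044 0 0;0.92 -0.044 0 0;0.92 -0.044 0 0;0.92 -0.044 -0.4 0;0.932 -0.04 -1 0;0 0 -1 0;0 0 -1 0;0 0 -1 0;0 0 -1 0;0 0 0 0",
  gripper=87,
)

```text
time_s: 4.75
tcp_pos: [0.5219, -0.3313, 0.1487]
ee_rot: [[0.982, -0.189, -0.01], [-0.189, -0.982, 0.005], [-0.011, -0.003, -1.0]]
wrist_force: [-0.6, 0.2, -0.7]
gripper_width: 1.001
gripper_force: 0.0
```

Call:
move_arm(
  targets="0 0 -0.5 0;0 0 0 0;0 0 0 0",
)

```text
time_s: 5.0
tcp_pos: [0.5248, -0.3338, 0.1432]
ee_rot: [[0.982, -0.189, 0.0], [-0.189, -0.982, -0.0], [0.0, 0.0, -1.0]]
wrist_force: [0.5, 0.5, 0.4]
gripper_width: 0.999
gripper_force: 0.0
```

Run:
```python
from h import *
s=sense();c=capture('wrist');print(s['tcp_pos'])
T=wristT(c,s);im=c['image'];h=cv2.cvtColor(im,cv2.COLOR_BGR2HSV)
k=cv2.inRange(h,(0,0,150),(180,50,255))
n,l,st,ce=cv2.connectedComponentsWithStats(k)
for i in range(1,n):
    if st[i,4]<200: continue
    p=np.argwhere(l==i)[:,::-1][::3]
    r=cv2.minAreaRect(np.array([onz(c,u,v,.07,T)[:2]*1000 for u,v in p],np.float32))
    print(st[i].tolist(),np.round(r[0],1),np.round(r[1],1),round(r[2],2))
cv2.imwrite('pics/w4.png',im)
```

```text
[ 0.52475167 -0.33376975  0.14318961]
[228, 118, 137, 47, 5026] [ 587.6 -337.1] [72.7 20.5] 83.66
```

Call:
move_arm(
  targets="-0.02 -0.04 -0.9 0;0 0 -0.9 0;0 0 -0.9 0;0 0 -0.8 0;0 0 -0.5 0;0 0 -0.29 0;0 0 0 0;0 0 0 0",
)

```text
time_s: 5.72
tcp_pos: [0.5242, -0.3356, 0.0364]
ee_rot: [[0.982, -0.19, 0.002], [-0.19, -0.982, -0.001], [0.002, 0.001, -1.0]]
wrist_force: [-0.0, -0.3, 0.1]
gripper_width: 0.998
gripper_force: 0.0
```

Call:
move_arm(
  targets="0 0 0 0;0 0 0 0;0 0 0 0;0 0 0 0;0 0 0 0;0 0 0 0",
  gripper=40,
)

```text
time_s: 6.22
tcp_pos: [0.5234, -0.3353, 0.0356]
ee_rot: [[0.982, -0.19, 0.0], [-0.19, -0.982, -0.0], [0.0, 0.0, -1.0]]
wrist_force: [-0.3, 0.0, 1.9]
gripper_width: 0.663
gripper_force: 30.0
```

Call:
move_arm(
  targets="0 0 0.5 0;0 0 1 0;0 0 1 0;0 0 1 0;0 0 1 0;0 0 1 0;0 0.5 0.7 0;0.2 1 0 0.2;0.3 1 0 0.3;0.3 1 0 0.3",
)

```text
time_s: 7.05
tcp_pos: [0.5431, -0.247, 0.1906]
ee_rot: [[0.993, -0.121, 0.0], [-0.121, -0.993, 0.0], [0.0, -0.0, -1.0]]
wrist_force: [-0.2, -0.1, -0.5]
gripper_width: 0.664
gripper_force: 30.0
```

Call:
move_arm(
  targets="0.3 1 0 0.3;0.3 1 0 0.3;0.3 1 0 0.3;0.3 1 0 0.3;0.3 1 0 0.3;0.3 1 0 0.3;0.3 1 0 0.08;0.3 1 0 0;0 0.97 0 0;0 0 0 0",
)

```text
time_s: 7.88
tcp_pos: [0.6035, -0.0199, 0.1898]
ee_rot: [[0.999, 0.047, -0.0], [0.047, -0.999, 0.001], [-0.0, -0.001, -1.0]]
wrist_force: [-0.7, 1.2, -1.0]
gripper_width: 0.661
gripper_force: 30.0
```

Call:
move_arm(
  targets="0 0 0 0;0 0 0 0;0 0 0 0",
)

```text
time_s: 8.13
tcp_pos: [0.603, -0.0243, 0.1901]
ee_rot: [[0.999, 0.042, -0.001], [0.042, -0.999, -0.0], [-0.001, 0.0, -1.0]]
wrist_force: [0.3, 0.4, -1.0]
gripper_width: 0.665
gripper_force: 30.0
```

Run:
```python
from h import *
import pickle
s=sense();print(s['tcp_pos'],s['gripper_width'],np.degrees(np.arctan2(s['ee_rot'][1][1],s['ee_rot'][0][1])))
c=capture('wrist');pickle.dump((s,c),open('w5.pkl','wb'))
d=capture('top');pickle.dump(d,open('t5.pkl','wb'));e=capture('scene')
cv2.imwrite('pics/c5.png',np.vstack([np.hstack([cv2.resize(c['image'],(400,300)),cv2.resize(d['image'][190:265,270:370],(400,300))]),
 np.hstack([cv2.resize(e['image'][200:305,240:380],(400,300)),cv2.resize(e['image'][200:305,100:240],(400,300))])]))
```

```text
[ 0.60301953 -0.02429284  0.19014024] 0.6652210588161546 -87.61425355510323
```

View pics/c5.png

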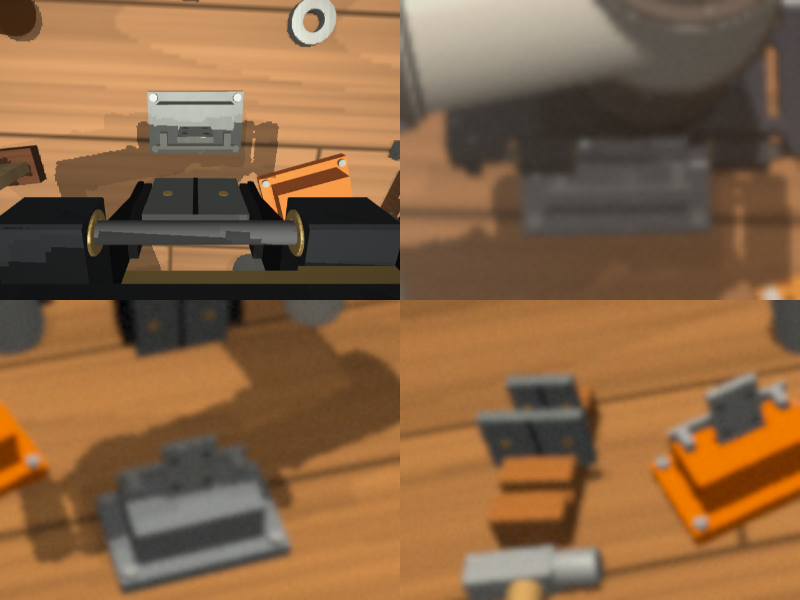

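The lining is held. The rack still has the other two linings, and the stand is clear below. Descending.

Call:
move_arm(
  targets="0.1 0.03 -0.8 0;0 0 -0.9 0;0 0 -0.9 0;0 0 -0.9 0;0 0 -0.7 0;0 0 -0.4 0;0 0 0 0;0 0 0 0;0 0 0 0",
)

```text
time_s: 9.03
tcp_pos: [0.607, -0.0228, 0.0767]
ee_rot: [[0.999, 0.043, 0.003], [0.043, -0.999, 0.0], [0.003, -0.0, -1.0]]
wrist_force: [0.5, 0.4, -0.4]
gripper_width: 0.664
gripper_force: 30.0
```

Run:
```python
from h import *
s=sense();print(s['tcp_pos'],s['gripper_width'],s['wrist_force'])
c=capture('wrist');e=capture('scene');d=capture('top')
cv2.imwrite('pics/c6.png',np.hstack([cv2.resize(c['image'][180:480,160:460],(400,400)),cv2.resize(e['image'][225:305,260:340],(400,400),interpolation=2)]))
```

```text
[ 0.60695578 -0.02284862  0.07668767] 0.6638568888728759 [ 0.54679705  0.36175137 -0.42794434]
```

View pics/c6.png

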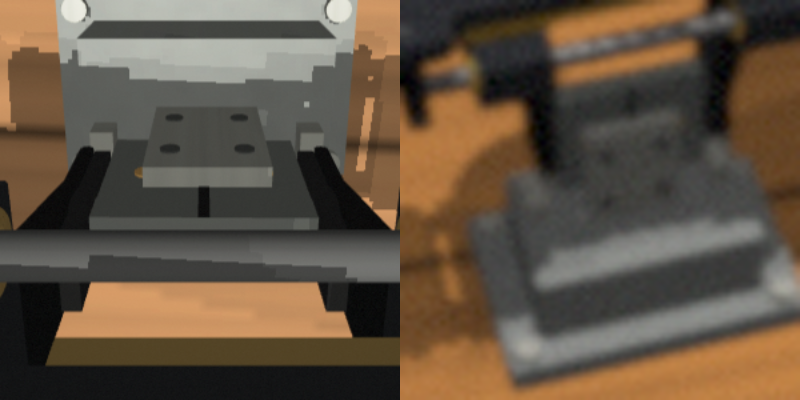

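The lining is centred on the plate (lining mid 204, plate mid 207 in the crop). It is just in front of the plate, so I'll back off 1.5 mm and lower it.

Call:
move_arm(
  targets="-0.07 -0.02 0 0;0 0 -0.2 0;0 0 -0.2 0;0 0 -0.14 0;0 0 0 0;0 0 0 0",
)

```text
time_s: 9.68
tcp_pos: [0.6039, -0.0233, 0.0613]
ee_rot: [[0.999, 0.043, -0.001], [0.043, -0.999, -0.0], [-0.001, 0.0, -1.0]]
wrist_force: [0.5, -0.0, -0.3]
gripper_width: 0.664
gripper_force: 30.0
```

Call:
move_arm(
  targets="0 0 -0.06 0;0 0 0 0;0 0 0 0",
)

```text
time_s: 9.93
tcp_pos: [0.6043, -0.0233, 0.0606]
ee_rot: [[0.999, 0.043, 0.001], [0.043, -0.999, -0.0], [0.001, 0.0, -1.0]]
wrist_force: [-0.6, -0.5, 2.1]
gripper_width: 0.661
gripper_force: 30.0
```

Call:
move_arm(
  targets="0.06 0 0 0;0.06 0 0 0;0 0 0 0;0 0 0 0",
)

```text
time_s: 10.27
tcp_pos: [0.607, -0.0233, 0.0606]
ee_rot: [[0.999, 0.043, -0.0], [0.043, -0.999, -0.0], [-0.0, 0.0, -1.0]]
wrist_force: [-2.4, 0.1, 4.7]
gripper_width: 0.657
gripper_force: 30.0
```

Contact with floor and plate. Release and rise.

Call:
move_arm(
  targets="0 0 0 0;0 0 0 0;0 0 0 0;0 0 0.3 0;0 0 0.7 0;0 0 1 0;0 0 1 0;0 0 1 0;0 0 1 0;0 0 0 0",
  gripper=87,
)

```text
time_s: 11.1
tcp_pos: [0.6106, -0.0232, 0.192]
ee_rot: [[0.999, 0.044, 0.012], [0.044, -0.999, 0.001], [0.012, 0.0, -1.0]]
wrist_force: [1.6, 0.2, 0.9]
gripper_width: 1.003
gripper_force: 0.0
```

Call:
move_arm(
  targets="-1 1 1 0;-1 1 1 0;-1 1 0.5 0;-1 1 0 0;-1 1 0 0;-0.5 1 0 0;0 0 0 0;0 0 0 0",
)

```text
time_s: 11.77
tcp_pos: [0.471, 0.1259, 0.2465]
ee_rot: [[0.999, 0.045, 0.001], [0.045, -0.999, 0.001], [0.001, -0.001, -1.0]]
wrist_force: [-0.4, -0.6, 0.3]
gripper_width: 0.997
gripper_force: 0.0
```

Run:
```python
from h import *
import pickle
s=sense();print(s['tcp_pos'],np.degrees(np.arctan2(s['ee_rot'][1][1],s['ee_rot'][0][1])))
c=capture('wrist');pickle.dump((s,c),open('w7.pkl','wb'));e=capture('scene')
T=wristT(c,s);print(proj(c,(.605,-.024,.095),T))
cv2.imwrite('pics/c7.png',np.hstack([cv2.resize(c['image'],(400,300)),cv2.resize(e['image'][225:305,260:367],(400,300),interpolation=2)]))
```

```text
[0.47097205 0.12587111 0.24646594] -87.39270732902649
[547.771653    34.07591702]
```

View pics/c7.png

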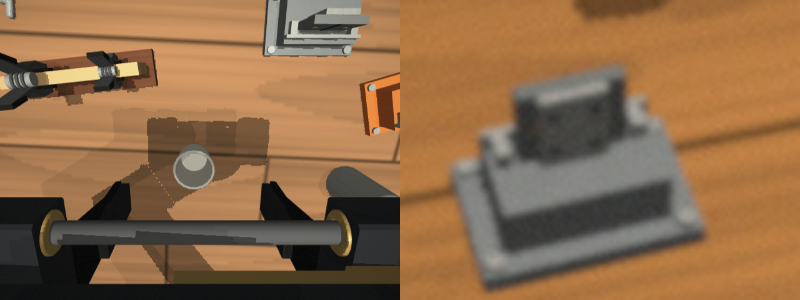

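The lining stands upright in the seat against the plate (scene crop (570,105)). The large clamp is at left in the wrist view (20,82). Now I'll triangulate the clamp and check the lining numerically.

```bash
cat > m3.py <<'E'
from h import *
import pickle
s1,c1=pickle.load(open('w1.pkl','rb'));s7,c7=pickle.load(open('w7.pkl','rb'));sc=pickle.load(open('scene.pkl','rb'));tp=pickle.load(open('top.pkl','rb'))
def silver(c,box,v=110):
    x0,y0,x1,y1=box;h=cv2.cvtColor(c['image'],cv2.COLOR_BGR2HSV)[y0:y1,x0:x1]
    p=np.argwhere(cv2.inRange(h,(0,0,v),(180,50,255)))[:,::-1]
    r=cv2.minAreaRect(p.astype(np.float32));print(len(p),r);return np.array(r[0])+[x0,y0]
L=[]
for c,T,b in [(c1,wristT(c1,s1),(290,75,345,125)),(c7,wristT(c7,s7),(10,100,75,160)),(sc,None,(440,172,470,197)),(tp,None,(160,240,188,270))]:
    u=silver(c,b);L.append(ray(c,*u,T))
def tri(L):
    A=0;B=0
    for o,d in L:
        d=d/np.linalg.norm(d);P=np.eye(3)-np.outer(d,d);A=A+P;B=B+P@o
    x=np.linalg.solve(A,B);return x,[np.linalg.norm(np.cross(x-o,d/np.linalg.norm(d)))*1000 for o,d in L]
print(tri(L));print(tri(L[:2]));print(tri(L[:3]))
# lining top in w7
g=cv2.cvtColor(c7['image'],cv2.COLOR_BGR2GRAY);T=wristT(c7,s7)
for n,p in [('plate',(.6151,-.0231,.095)),('lin',(.6076,-.0236,.095))]: print(n,proj(c7,p,T))
u=proj(c7,(.6076,-.0236,.095),T).astype(int)
print(u,g[max(u[1]-30,0):u[1]+40:2,u[0]].tolist())
E
python3 m3.py
```

```text
599 ((26.051498413085938, 28.58369255065918), (20.570825576782227, 37.21091842651367), 58.392494201660156)
429 ((20.232675552368164, 28.326736450195312), (22.388338088989258, 41.791561126708984), 84.2894058227539)
10 ((13.5, 15.0), (2.0, 3.0), 90.0)
55 ((14.890243530273438, 17.012195587158203), (5.079850673675537, 12.147468566894531), 83.6598129272461)
(array([0.5301189 , 0.3197882 , 0.10447469]), [np.float64(2.431638551362623), np.float64(2.4826754349028226), np.float64(5.1625128293631395), np.float64(3.1548025488822335)])
(array([0.52921671, 0.32199238, 0.10541999]), [np.float64(0.20327166102369673), np.float64(0.20327166102410052)])
(array([0.52854845, 0.32031328, 0.10261921]), [np.float64(1.6977027042490054), np.float64(3.041536615920992), np.float64(4.583574370704578)])
plate [549.59550927  17.13734361]
lin [547.98523977  29.73734856]
[547  29] [146, 147, 148, 146, 147, 145, 152, 182, 182, 182, 182, 183, 134, 140, 140, 140, 140, 140, 140, 84, 45, 47, 49, 48, 60, 90, 91, 131, 191, 190, 153, 128, 151, 152, 152]
```

Call:
move_arm(
  targets="0 0.7 0 -1;0 0.7 0 -1;0 0.7 0 -1;0 0.7 0 -1;0 0.7 0 -1;0 0.7 0 -1;0 0.7 0 -1;0 0.7 0 -1;0 0.7 0 -1;0 0.7 0 -1",
)

```text
time_s: 12.7
tcp_pos: [0.4725, 0.2997, 0.2454]
ee_rot: [[0.67, -0.742, -0.0], [-0.742, -0.67, -0.001], [0.0, 0.001, -1.0]]
wrist_force: [-0.6, 0.8, 0.0]
gripper_width: 1.001
gripper_force: 0.0
```

Call:
move_arm(
  targets="0 0.8 0 -1;0 0 0 -1;0 0 0 -1;0 0 0 -1;0 0 0 -1;0 0 0 -1;0 0 0 -0.84;0 0 0 0;0 0 0 0",
)

```text
time_s: 13.45
tcp_pos: [0.4723, 0.3191, 0.2455]
ee_rot: [[0.143, -0.99, -0.0], [-0.99, -0.143, -0.001], [0.001, 0.001, -1.0]]
wrist_force: [0.2, 0.5, 0.3]
gripper_width: 1.001
gripper_force: 0.0
```

```bash
cat > m4.py <<'E'
import io,contextlib
with contextlib.redirect_stdout(io.StringIO()):
    from m3 import *
s=sense();c=capture('wrist');pickle.dump((s,c),open('w8.pkl','wb'));T=wristT(c,s)
u=proj(c,(.5292,.322,.104),T).astype(int);print(s['tcp_pos'],u)
b=(max(u[0]-35,0),max(u[1]-30,0),min(u[0]+35,639),min(u[1]+30,479))
p=silver(c,b);save('w8',c)
L2=L[:2]+[ray(c,*p,T)];print(p,tri(L2),tri([L2[0],L2[2]]),tri(L2[1:]))
E
python3 m4.py
```

```text
[0.47232294 0.31907307 0.24545114] [232 218]
177 ((34.0, 31.0), (36.0, 16.0), 90.0)
[231. 219.] (array([0.52936064, 0.32204641, 0.10573547]), [np.float64(0.35600381943438547), np.float64(0.2064311560351621), np.float64(0.3786936932610738)]) (array([0.52918316, 0.32189453, 0.10757076]), [np.float64(0.20602921074305475), np.float64(0.20602921074322883)]) (array([0.52956619, 0.32235788, 0.10511788]), [np.float64(0.21446262346862358), np.float64(0.2144626234688579)])
```

Call:
move_arm(
  targets="0.7 0.03 0 0;0.8 0.03 0 0;0.78 0.06 0 0;0 0 -0.8 0;0 0 -1 0;0 0 -1 0;0 0 0 0;0 0 0 0",
  gripper=87,
)

```text
time_s: 14.17
tcp_pos: [0.5284, 0.3221, 0.1749]
ee_rot: [[0.144, -0.99, -0.002], [-0.99, -0.144, -0.003], [0.002, 0.002, -1.0]]
wrist_force: [0.1, 0.3, 0.4]
gripper_width: 0.995
gripper_force: 0.0
```

```bash
python3 m4.py
python3 - <<'E'
from h import *
s=sense();print(s['wrist_force'],np.degrees(np.arctan2(s['ee_rot'][1][1],s['ee_rot'][0][1])))
E
```

```text
[0.52840918 0.32207813 0.17487565] [308 256]
270 ((35.0, 33.5), (18.0, 45.0), -0.0)
[308.  259.5] (array([0.52917391, 0.32227144, 0.10577114]), [np.float64(0.340926878574388), np.float64(0.4756296779865986), np.float64(0.677406797107388)]) (array([0.52909112, 0.32201135, 0.10848866]), [np.float64(0.0983951893012416), np.float64(0.09839518930144969)]) (array([0.52901103, 0.32451252, 0.10146865]), [np.float64(0.12344728383361023), np.float64(0.123447283833463)])
[0.36814103 0.13709612 0.62375471] -171.70881759271094
```

Call:
move_arm(
  targets="0.03 0 -0.6 0;0 0 -0.7 0;0 0 -0.6 0;0 0 -0.38 0;0 0 0 0;0 0 0 0",
)

```text
time_s: 14.72
tcp_pos: [0.5299, 0.3233, 0.1202]
ee_rot: [[0.144, -0.99, 0.002], [-0.99, -0.144, 0.001], [-0.001, -0.002, -1.0]]
wrist_force: [-0.4, -0.6, 0.3]
gripper_width: 0.999
gripper_force: 0.0
```

Call:
move_arm(
  targets="0 0 0 0;0 0 0 0;0 0 0 0;0 0 0 0;0 0 0 0;0 0 0 0;0 0 0 0;0 0 0 0",
  gripper=10,
)

```text
time_s: 15.38
tcp_pos: [0.5289, 0.3227, 0.1186]
ee_rot: [[0.143, -0.99, -0.001], [-0.99, -0.143, -0.0], [0.0, 0.001, -1.0]]
wrist_force: [1.5, -0.7, -1.3]
gripper_width: 0.476
gripper_force: 8.3
```

Call:
move_arm(
  targets="0 0 0 0;0 0 0 0;0 0 0 0;0 0 0 0;0 0 0 0;0 0 0 0;0 0 0 0;0 0 0 0",
)

```text
time_s: 16.05
tcp_pos: [0.5292, 0.3229, 0.1189]
ee_rot: [[0.143, -0.99, -0.0], [-0.99, -0.143, 0.0], [-0.0, 0.0, -1.0]]
wrist_force: [0.2, -0.6, -1.2]
gripper_width: 0.325
gripper_force: 29.8
```

Squeezed to the stop, and the wrist force shows the weight being carried. Lift and carry.

Call:
move_arm(
  targets="0 0 0.3 0;0 0 0.6 0;0 0 0.8 0;0 0 0.8 0;0 0 0.8 0;0 0 0.6 0;0 0 0.3 0;0 0 0 0;0 0 0 0",
)

```text
time_s: 16.8
tcp_pos: [0.5289, 0.3228, 0.2238]
ee_rot: [[0.143, -0.99, -0.0], [-0.99, -0.143, 0.0], [-0.0, 0.0, -1.0]]
wrist_force: [-0.2, 0.2, -0.8]
gripper_width: 0.32
gripper_force: 29.8
```

Run:
```python
from h import *
import pickle
s=sense();c=capture('wrist');pickle.dump((s,c),open('w9.pkl','wb'));T=wristT(c,s)
h=cv2.cvtColor(c['image'],cv2.COLOR_BGR2HSV)
for dz in (-.02+.0067,):
    print(s['tcp_pos'],s['gripper_width'],s['wrist_force'],proj(c,s['tcp_pos']+np.array([0,-.0007,dz]),T))
p=np.argwhere(cv2.inRange(h,(0,0,110),(180,50,255))[220:300,270:350])
print(len(p),p.mean(0)[::-1]+[270,220],p.min(0)[::-1]+[270,220],p.max(0)[::-1]+[270,220])
save('w9',c)
```

```text
[0.52887579 0.3227606  0.2237654 ] 0.3196133150568677 [-0.18135767  0.22806498 -0.83743882] [309.16284854 298.19293553]
488 [311.77254098 276.11065574] [298 265] [326 299]
```

Run:
```python
from h import *
import pickle
s,c=pickle.load(open('w9.pkl','rb'));T=wristT(c,s);im=c['image']
h=cv2.cvtColor(im,cv2.COLOR_BGR2HSV)
k=cv2.inRange(h,(0,0,110),(180,50,255))
n,l,st,ce=cv2.connectedComponentsWithStats(k)
print([(st[i].tolist()) for i in range(1,n) if st[i,4]>40 and 200<ce[i][1]<345 and 220<ce[i][0]<400])
print(cv2.cvtColor(im,cv2.COLOR_BGR2GRAY)[240:350:3,311].tolist())
for dz in (0,-.01,-.02,-.03,-.04): print(dz,proj(c,s['tcp_pos']+np.array([0,-.0007,dz]),T))
```

```text
[[298, 265, 29, 14, 364], [298, 286, 28, 6, 110], [298, 298, 28, 6, 98], [299, 310, 28, 13, 272]]
[150, 149, 149, 149, 150, 94, 87, 88, 86, 133, 133, 132, 132, 106, 69, 69, 131, 131, 68, 68, 121, 130, 64, 69, 119, 129, 129, 129, 194, 194, 194, 194, 194, 194, 193, 194, 194]
0 [308.96330846 311.72725813]
-0.01 [309.11584655 301.38096742]
-0.02 [309.25367592 292.03233318]
-0.03 [309.37882619 283.54369187]
-0.04 [309.49296998 275.80159387]
```

Barrel centre is where predicted (312,294), so the clamp is held upright without slipping. Carry over the stand.

Call:
move_arm(
  targets="0.1 -0.5 0 0;0.25 -1 0 -0.1;0.25 -1 0 -0.1;0.25 -1 0 -0.1;0.25 -1 0 -0.1;0.25 -1 0 -0.1;0.25 -1 0 -0.1;0.25 -1 0 -0.1;0.25 -1 0 -0.1;0.25 -1 0 -0.1",
)

```text
time_s: 17.68
tcp_pos: [0.5873, 0.0833, 0.2225]
ee_rot: [[0.064, -0.998, -0.003], [-0.998, -0.064, -0.001], [0.001, 0.003, -1.0]]
wrist_force: [0.7, 0.4, -0.5]
gripper_width: 0.32
gripper_force: 29.8
```

Call:
move_arm(
  targets="0.25 -1 0 -0.1;0.25 -1 0 -0.1;0.25 -1 0 -0.09;0.17 -0.8 0 0;0 -0.5 0 0;0 0 0 0;0 0 0 0;0 0 0 0",
)

```text
time_s: 18.35
tcp_pos: [0.6105, -0.0218, 0.2235]
ee_rot: [[0.04, -0.999, -0.001], [-0.999, -0.04, 0.0], [-0.0, 0.001, -1.0]]
wrist_force: [-0.8, -0.5, -1.1]
gripper_width: 0.319
gripper_force: 29.8
```

Run:
```python
from h import *
import pickle
s=sense();print(s['tcp_pos'],s['gripper_width'],s['wrist_force'],np.degrees(np.arctan2(s['ee_rot'][1][1],s['ee_rot'][0][1])))
c=capture('wrist');pickle.dump((s,c),open('w10.pkl','wb'));T=wristT(c,s)
print('seat/plate/lin px',proj(c,(.6151,-.0231,.095),T),proj(c,(.6076,-.0236,.095),T))
```

```text
[ 0.61053349 -0.02175365  0.22345519] 0.31930270043290454 [-0.78529131 -0.52895292 -1.07680775] -177.6899945747657
seat/plate/lin px [303.45731884 227.83376851] [314.17695379 227.54650536]
```

Call:
move_arm(
  targets="0 -0.03 -0.5 0;0 0 -0.8 0;0 0 -0.6 0;0 0 -0.4 0;0 0 -0.3 0;0 0 -0.3 0;0 0 0 0",
)

```text
time_s: 18.98
tcp_pos: [0.6103, -0.0225, 0.1501]
ee_rot: [[0.04, -0.999, -0.002], [-0.999, -0.04, -0.0], [0.0, 0.002, -1.0]]
wrist_force: [-0.1, 0.4, -2.7]
gripper_width: 0.319
gripper_force: 29.8
```

Call:
move_arm(
  targets="0 0 -0.2 0;0 0 -0.2 0;0 0 -0.2 0;0 0 0 0;0 0 0 0;0 0 0 0",
)

```text
time_s: 19.48
tcp_pos: [0.6112, -0.023, 0.1367]
ee_rot: [[0.04, -0.999, 0.001], [-0.999, -0.04, -0.0], [0.0, -0.001, -1.0]]
wrist_force: [0.5, -0.7, -1.1]
gripper_width: 0.324
gripper_force: 29.8
```

Run:
```python
from h import *
import pickle
s=sense();print(s['tcp_pos'],s['gripper_width'],s['wrist_force'],s['moment'])
c=capture('wrist');d=capture('scene');pickle.dump((s,c,d),open('w11.pkl','wb'));T=wristT(c,s);im=c['image']
g=cv2.cvtColor(im,cv2.COLOR_BGR2GRAY)
for p in [(.6121,-.041,.095),(.6181,-.041,.095),(.603,-.052,.095),(.612,-.052,.095)]: print(p,proj(c,p,T))
v=int(proj(c,(.608,-.048,.095),T)[1]);print(v,g[v,220:420:2].tolist())
v=int(proj(c,(.608,-.038,.095),T)[1]);print(v,g[v,220:420:2].tolist())
```

```text
[ 0.6111933  -0.02296215  0.1366793 ] 0.32358857907941757 [ 0.54413611 -0.66501534 -1.10756516] [ 0.12654372 -0.0951598  -0.02490285]
(0.6121, -0.041, 0.095) [308.83252738 242.37221005]
(0.6181, -0.041, 0.095) [296.75949528 241.92403466]
(0.603, -0.052, 0.095) [328.23102731 221.63191366]
(0.612, -0.052, 0.095) [309.85579134 220.93879346]
229 [103, 103, 101, 97, 96, 94, 97, 99, 100, 101, 105, 106, 107, 105, 104, 104, 104, 106, 104, 106, 105, 105, 106, 106, 106, 107, 106, 105, 106, 107, 105, 106, 106, 105, 105, 108, 106, 108, 107, 84, 84, 83, 84, 84, 117, 117, 118, 116, 118, 118, 118, 117, 117, 111, 109, 107, 108, 133, 136, 135, 128, 105, 105, 106, 105, 106, 105, 107, 106, 106, 107, 106, 106, 106, 105, 103, 102, 102, 104, 103, 104, 104, 106, 107, 105, 105, 106, 107, 105, 100, 97, 95, 94, 94, 95, 93, 95, 97, 97, 97]
248 [103, 104, 101, 99, 97, 95, 97, 98, 101, 103, 104, 105, 107, 103, 104, 104, 105, 104, 75, 46, 44, 45, 44, 28, 24, 26, 26, 25, 103, 104, 106, 105, 105, 106, 105, 106, 106, 105, 127, 129, 129, 130, 128, 128, 101, 98, 99, 99, 98, 99, 100, 99, 100, 106, 105, 104, 105, 131, 133, 132, 119, 106, 105, 28, 29, 25, 28, 30, 45, 45, 45, 45, 105, 106, 106, 102, 102, 103, 103, 105, 105, 105, 106, 105, 106, 107, 117, 120, 121, 119, 117, 114, 114, 109, 109, 109, 110, 110, 111, 96]
```

In the wrist profile (row 248) plate plus lining span px 296–326 and touch each other. The open jaws' inner faces are at 276 and 345, so they are centred. Release.

Call:
move_arm(
  targets="0 0 0 0;0 0 0 0;0 0 0 0;0 0 0 0;0 0 0 0;0 0 0 0",
  gripper=56,
)

```text
time_s: 20.08
tcp_pos: [0.6112, -0.0229, 0.1366]
ee_rot: [[0.04, -0.999, 0.001], [-0.999, -0.04, -0.0], [0.0, -0.001, -1.0]]
wrist_force: [1.5, -0.4, 0.3]
gripper_width: 0.623
gripper_force: 0.0
```

Call:
move_arm(
  targets="0 0 0 0;0 0 0 0;0 0 0 0;0 0 0 0;0 0 0 0",
  gripper=87,
)

```text
time_s: 20.5
tcp_pos: [0.611, -0.0229, 0.1365]
ee_rot: [[0.04, -0.999, 0.0], [-0.999, -0.04, -0.0], [0.0, -0.0, -1.0]]
wrist_force: [0.6, 0.3, 0.4]
gripper_width: 0.927
gripper_force: 0.0
```

Run:
```python
from h import *
import pickle
s=sense();print(s['tcp_pos'],s['gripper_width'],s['wrist_force'])
c=capture('wrist');pickle.dump((s,c),open('w12.pkl','wb'));im=c['image'];save('w12',c)
g=cv2.cvtColor(im,cv2.COLOR_BGR2GRAY)
for v in (229,248): print(v,g[v,220:420:2].tolist())
h=cv2.cvtColor(im,cv2.COLOR_BGR2HSV);k=cv2.inRange(h,(0,0,100),(180,50,255))
n,l,st,ce=cv2.connectedComponentsWithStats(k)
print([(st[i].tolist()) for i in range(1,n) if 40<st[i,4]<3000 and 240<ce[i][1]<345 and 220<ce[i][0]<400])
```

```text
[ 0.61100195 -0.0228925   0.13648983] 0.9270302813991458 [0.5973802 0.2542989 0.3937024]
229 [96, 94, 92, 90, 88, 88, 90, 91, 92, 95, 98, 97, 97, 95, 97, 97, 97, 98, 98, 98, 97, 97, 97, 97, 99, 99, 98, 98, 98, 98, 99, 98, 98, 97, 96, 99, 97, 99, 94, 77, 78, 77, 78, 90, 108, 108, 109, 109, 109, 109, 108, 108, 108, 100, 100, 99, 100, 123, 125, 125, 113, 98, 97, 96, 99, 97, 97, 99, 98, 98, 98, 98, 99, 98, 97, 97, 95, 95, 95, 95, 97, 96, 97, 97, 97, 99, 98, 98, 96, 93, 90, 87, 87, 87, 88, 88, 88, 89, 88, 91]
248 [97, 96, 93, 91, 89, 88, 90, 91, 93, 95, 97, 97, 98, 96, 97, 96, 95, 96, 95, 98, 97, 97, 96, 96, 97, 97, 96, 97, 97, 41, 40, 41, 41, 40, 27, 27, 26, 25, 119, 119, 120, 120, 120, 120, 91, 92, 92, 93, 92, 92, 93, 92, 93, 26, 22, 22, 24, 38, 41, 41, 40, 41, 80, 98, 99, 97, 98, 97, 96, 96, 96, 100, 100, 97, 95, 95, 93, 94, 96, 97, 98, 98, 97, 98, 97, 98, 98, 98, 98, 96, 95, 92, 90, 88, 87, 89, 88, 89, 90, 89]
[[295, 242, 13, 19, 220], [249, 265, 12, 29, 242], [296, 270, 29, 15, 372], [297, 292, 28, 5, 101], [297, 304, 28, 6, 99], [297, 317, 28, 12, 285]]
```

The jaws now touch plate (px 296) and lining (px 326). Rise clear, then check from above and from the scene.

Call:
move_arm(
  targets="0 0 0 0;0 0 0 0;0 0 0.3 0;0 0 0.5 0;0 0 0.8 0;0 0 1 0;0 0 1 0;0 0 1 0;0 0 0.4 0;0 0 0 0",
)

```text
time_s: 21.38
tcp_pos: [0.6124, -0.0228, 0.265]
ee_rot: [[0.04, -0.999, 0.007], [-0.999, -0.04, 0.001], [-0.001, -0.007, -1.0]]
wrist_force: [0.9, -0.1, -0.2]
gripper_width: 1.002
gripper_force: 0.0
```

Call:
move_arm(
  targets="-1 0 0 0;-1 0 0 0;-1 0 0 0;0 0 0 0;0 0 0 0",
)

```text
time_s: 21.8
tcp_pos: [0.5345, -0.023, 0.2605]
ee_rot: [[0.04, -0.999, -0.002], [-0.999, -0.04, 0.0], [-0.0, 0.002, -1.0]]
wrist_force: [0.9, -0.4, 1.1]
gripper_width: 1.001
gripper_force: 0.0
```

Run:
```python
from h import *
import pickle
s=sense();print(s['tcp_pos'],s['wrist_force'])
c=capture('wrist');T=wristT(c,s);save('w13',c)
h=cv2.cvtColor(c['image'],cv2.COLOR_BGR2HSV);k=cv2.inRange(h,(0,0,80),(180,50,255))
u=proj(c,(.6106,-.0235,.123),T).astype(int);print('pred barrel',u)
n,l,st,ce=cv2.connectedComponentsWithStats(k)
print([(st[i].tolist()) for i in range(1,n) if st[i,4]>25 and np.hypot(*(ce[i]-u))<40])
e=capture('scene');save('sc13',e);e0=pickle.load(open('scene.pkl','rb'))
# dark clamp pixels in scene
hv=cv2.cvtColor(e['image'],cv2.COLOR_BGR2HSV)[...,2]
q=proj(e,(.6106,-.0235,.116),None);print('pivot px',q,'handle tops',proj(e,(.6356,-.0225,.162)),proj(e,(.5856,-.0245,.162)))
y,x=int(q[1]),int(q[0])
for r in range(y-36,y+24,2): print(r,''.join('#' if v<60 else ('+' if v<110 else '.') for v in hv[r,x-40:x+40]))
d=cv2.absdiff(e['image'],e0['image']).max(2)>60
n,l,st,ce=cv2.connectedComponentsWithStats(d.astype(np.uint8));print([st[i].tolist() for i in range(1,n) if st[i,4]>40])
```

```text
[ 0.53451458 -0.02297488  0.26049015] [ 0.87629624 -0.36684084  1.12437554]
pred barrel [204 221]
[]
pivot px [304.43372815 239.64399387] handle tops [307.58277587 232.08312627] [300.27543562 212.84564039]
203 ....................................................++++++++++++++++++++++++++++
205 ......................................................++++++++++++++++++++++++++
207 ......................................................++++++++++++++++++++++++++
209 ..................................................++++++++++++++++++++++++++++++
211 .......................+++++........+.........++++++++++++++++++++++++++++++++++
213 ...............++++++++++++++++++++++######+++++++++++++++++++++++++++++++++++++
215 ....++++++++++++++++++++++++++##############++++++++++++++++++++++++++++++++++++
217 +++++++++++++++++++++++++++++++#############++++++++++++++++++++++++++++++++++++
219 +++++++++++++++++++++++++++++++#############++++++++++++++++++++++++++++++++++++
221 +++++++++++++++++++++++++++++++#############++++++++++++++++++++++++++++++++++++
223 +++++++++++++++++++++++++++++++#########
[... 1274 characters left out ...]
###########+++##+........................
255 ........+++++++++++++++++++#####++++##############+++##++.......................
257 ........+++++++++++++++++++#####+++###############++####++......................
259 .........+++++++++++++++++++####++++##############++###+++++++..................
261 ..............+++++++...+++######+++#############++###+++++++...................
[[254, 0, 18, 19, 172], [247, 0, 84, 173, 6811], [486, 9, 89, 45, 1151], [246, 14, 18, 12, 68], [260, 30, 8, 13, 48], [225, 46, 17, 41, 396], [314, 71, 201, 62, 3586], [231, 103, 14, 23, 167], [446, 163, 28, 44, 586], [298, 174, 33, 20, 197], [313, 195, 21, 12, 86], [260, 203, 112, 65, 2893], [124, 253, 35, 18, 318]]
```

The silhouette matches an upright clamp: handle tops are at the predicted (307,232) and (300,213), pivot at (304,240). The only other scene changes are robot shadow, the emptied groove and the vacated clamp spot. Handing in.

```bash
python3 -c "
from station import *
print(finish_job())"
```

```text
the job is handed in; nothing more can be done
None
```

The job is handed in at about 22 s of the 59 s: the mid lining stands in the grey stand's seat against the plate, gripped upright by the larger clamp over the middle, confirmed by camera measurements, with no verdict returned.

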